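# Load the reagent tray into its slotted dock

### The job

Slide the tray with its two amber bottles into the slotted dock until it is fully home against the end stop. The retaining arm across the mouth of the dock has to be swung out of the way first, and must be swung fully shut again behind the tray afterwards. Keep both bottles upright in their wells, and leave the other things on the deck where they are.

Things in the scene. Friction and masses are not known exactly. Their poses are not given: they have to be found in the camera images.
- tray: Grey plastic tray, loose, about 0.35 kg, 148 mm long (its y axis), 84 mm wide over the flanges (x axis); origin at the centre of its underside, z up. End walls 40 mm high, side walls 24 mm high, outer faces 70 mm apart. Along each side a flange, 140 mm long, 12 to 16 mm above the underside, sticks out 7 mm. It slides on the deck; symmetric, so either end may go in first.
- tray_handle (a point): Centre of the black grip block of the tray's upright handle, 90 mm above the tray's underside, over its origin: 14 mm thick along the tray's x, 44 mm along its y, 32 mm high (74 to 106 mm above the underside), on a 10 mm web; pinch it across the 14 mm. The bottles (tops 97 mm up) stand either side along the tray's y, nearest faces 36 mm from the handle's centre.
- well_a (a point): Centre of the floor of one bottle well of the tray (52.5 mm towards -y of the tray from its origin, floor 3 mm above the underside). The well is 37 mm along the tray by 64 mm across.
- well_b (a point): Centre of the floor of the other bottle well of the tray (52.5 mm towards +y of the tray).
- bottle_a: Amber wedge bottle, 33 x 56 x 94 mm, about 0.09 kg, standing loose in well_a with its 56 mm side across the tray; origin at the centre of its underside, z up.
- bottle_b: The like amber bottle standing loose in well_b; origin at the centre of its underside, z up.
- dock: Aluminium slotted dock fixed to the deck, about 140 mm wide. Origin on the deck at the centre of the slot; +y is the direction in which the tray slides in, -y looks out of the open mouth, z up. No floor: the tray slides on the deck. The tray is home when its origin coincides with the dock's and their y axes are parallel (either way round).
- dock_mouth (a point): Middle of the dock's mouth, where the rails begin (y = -80 mm of the dock), 18 mm above the deck. Rails are 26 mm high, inner faces at x = +-44.5 mm (2.5 mm play each side of the tray flanges), with lips reaching in to x = +-37.5 mm, their undersides 20 mm above the deck: flanges go below the lips, only through the mouth. Lead-in plates flare to x = +-54 mm at y = -95 mm.
- dock_stop (a point): Middle of the face of the dock's end stop, at y = +74 mm of the dock, 13 mm above the deck; the stop is 26 mm high. The tray's leading end touches it when home.
- gate (a joint): Angle of the retaining arm on a vertical hinge: 0 = shut against its stop, across the mouth (from the hinge along the dock's -x); grows as it swings outward, anticlockwise from above (at 1.57 along the dock's -y), to a stop at 2.2. Beyond 1.85 the tray's way is clear. Friction about 0.04 N m (0.5 N at the peg); stays where left; no spring or latch.
- gate_hinge (a point): Point on the hinge axis of the retaining arm, 32 mm above the deck, at x = +62, y = -100 mm of the dock. The arm is a dark steel bar, 10 mm wide, 27 to 37 mm above the deck, with a rubber bumper that, when shut, reaches in to y = -78 mm of the dock, behind the tray's 40 mm high end wall.
- gate_peg (a point): Point on the axis of the upright black finger peg near the free end of the retaining arm, 82 mm from the hinge axis, 78 mm above the deck. The peg is round, 14 mm in diameter, 37 to 92 mm above the deck; push it sideways or pinch it from above.
- petri_dish: Bystander: flat covered dish, 62 mm across, 14 mm high, on the deck; origin at the centre of its underside.
- timer: Bystander: small white bench timer, 46 x 58 x 18 mm; origin at the centre of its underside.
- tall_bottle: Bystander: tall narrow amber bottle, 26 x 45 x 132 mm, standing on the deck (not in the tray); origin at the centre of its underside.
- marker_pen: Bystander: marker pen, 12 x 132 x 14 mm, lying on the deck near its front edge; origin at the centre of its underside.

How it is judged:
At the end, for the whole second after the job is handed in: Tray resting in the dock, home within 6 mm along and across, level, parallel to the slot within 0.08 rad; retaining arm shut within 0.08 rad; both bottles upright (0.2 rad) in their own wells (15 mm); tray and arm at rest (x of tray in the frame of dock between -0.006 and 0.006 m and y of tray in the frame of dock between -0.006 and 0.006 m and z of tray in the frame of dock between -0.005 and 0.005 m and angle between the y axis of tray and the y axis of dock, either way round below 0.08 rad and angle between tray's own z axis and vertical below 0.05 rad and value of joint gate below 0.08 rad and velocity of joint gate between -0.1 and 0.1 rad/s and linear speed of tray below 0.01 m/s and angle between each of bottle_a, bottle_b's own z axis and vertical below 0.2 rad and distance between bottle_a and well_a below 0.015 m and distance between bottle_b and well_b below 0.015 m); the robot touches nothing.
It fails at once if a bottle of the tray was tipped by more than 0.6 rad (angle between any of bottle_a, bottle_b's own z axis and vertical above 0.6 rad).
It fails at once if a bystander was moved more than 25 mm or knocked over (distance of any of petri_dish, timer, tall_bottle, marker_pen from where it was at the start of the episode above 0.025 m or angle between tall_bottle's own z axis and vertical above 0.5 rad).
It also fails if it takes over 64 s, if anything falls off the work surface, if the arm or the gripper's body presses on something with over 40 N, if the wrist force passes 120 N, or if a joint passes its speed limit or range.

### The arm

A 6-joint arm with a two-finger parallel gripper is mounted at the origin on a cart in front of the work surface, level with it; the furniture and walls round the work are solid. World frame = base frame: x ahead of the robot, y to its left, z up, the work surface at z = 0. Lengths are in m, angles in rad, forces in N, time in s.
With the tool pointing down it reaches from about 0.3 to 1 m from the base axis. Payload 5.1 kg.
Tool frame: the origin (TCP) lies on the mounting face of the last link; the fingertips stand 190 mm ahead of it and the grasp point (between the pads) lies 171 mm ahead of it; z points along the fingers, y is the line along which they close (so a half turn about z gives the same grasp; the last joint's range is limited). The gripper opens to 95 mm and grips with 3 to 60 N. Pads are 20 mm wide; open, the fingers measure 119 mm over their backs; the gripper's body (75 mm by 180 mm) begins 59 mm behind the grasp point.
Start: joints at [1.225, 0.124, 1.65, -0, 1.367, -0.083], TCP at [0.169, 0.628, 0.405] pointing down, gripper open.
Joint ranges: [-2.61, 2.61], [-1.02, 2.33], [0.03, 2.71], [-1.35, 4.49], [0.32, 2.68], [-2.91, 2.91]. Speed limits (rad/s): [2.57, 2.57, 3.14, 3.14, 3.14, 3.14].

### API

Orientations are given as a unit quaternion [x, y, z, w].
In Python, from plant import readout, cams, env gives the robot as it stands.
- The arm moves only by the tool apply_moves, never from a script. Its argument "commands" is one flat list of numbers, 5 for each row, row after row: the shift along the tool's x, y, z as a fraction of full scale, then the turn about the tool's z as a fraction of full scale, then the opening in per cent of the stroke, from 0 (shut) to 100 (fully open). A call has 1 to 8 rows; each row is the pose to reach, as a shift and turn from the pose commanded when the call began, along the tool's axes at that moment, turning the shorter way round; what a row does not reach only later rows make up. Full scale, the value 1, is 100 mm for a shift and 180 degrees for a turn. A row lasts 1/12 s, in which the tool goes at most 41.7 mm and 7.16 degrees, less where a joint would pass 70% of its speed; a pose out of reach is approached as far as the arm can. A call with a number of a shift or a turn outside -1 to 1 is refused whole. A call with a gripper value outside its range is refused whole. The fingers move at their own pace and stop on an object; "force" is the grip in N (left out, the last holds). Time passes only in rows, so rows that repeat a pose let the fingers close. It gives the time, the measured TCP pose, the force and the opening at its end, in the units of the state.
- readout.observe(): the state, without advancing time (a new reading comes with each control period).
- cams.snapshot(name): name is "scene" or "side" or "wrist"; returns (picture, depth): 480x640x3 uint8, blue, green, red; 480x640 float32, m along the optical axis (not along the pixel's ray), 0 where there is no reading.
- cams.camera_params(name): a dict with "fx", "fy", "cx", "cy" (pixels), "rvec" (rotation vector, rad) and "tvec" (3), from world to camera coordinates, as OpenCV has them. Camera axes: x right, y down, z forward; pixel columns grow to the right and rows downward; lengths in m; the calibration is good to about 2 mm. A picture is of the moment at which its call begins: read the wrist's pose just before it. camera_params takes no time and is no camera call; for the wrist camera it gives the pose at the moment of the call.
- env.hand_in(): hands the job in, once; it reports no verdict.
The state is a dict: "time_s": time; "joint_pos": joint angles; "joint_velocities": joint speeds; "effort": joint torques, N m; "tool_pos": TCP position; "tool_rot": TCP orientation; "force": force on the tool from outside, world axes, zero at the start; "wrist_torque": the same for the moment, N m; "width": finger opening in m.
Only numpy, scipy, OpenCV 4.12 (cv2) and the standard library are available. Lean on these libraries where they do the work, as an engineer would, in place of code of your own. Each camera call takes 0.05 s, during which the arm holds its last target. There are 200 camera calls.

## Working session

There is one attempt and no reset: what is moved stays moved. The work goes in short steps, Python scripts to look and compute and a tool call to move; the robot and the scene stay as the last step left them, time stands still between calls to the robot, and variables do not carry over. Pictures are saved under pics/ and viewed, on a budget of 10 in all, crops included, one or two more only if the job needs it, and the job is handed in when it is done.

Besides the shell and the picture viewer there is one more tool, called after "Call:" as name(argument=value, ...) on one line, values as JSON. apply_moves: Moves the arm, as the interface text tells. Shift numbers are shares of 100 mm and turn numbers shares of 180 degrees, none past 1 either way. Its arguments: {"type":"object","properties":{"commands":{"type":"array"},"force":{"type":"number"}},"required":["commands"]}

```bash
mkdir -p pics; ls; cat > h.py <<'E'
import numpy as np, cv2
from plant import readout, cams, env
from scipy.spatial.transform import Rotation as R
def snap(n):
    p=cams.camera_params(n); im,d=cams.snapshot(n); return im,d,p
def world(d,p):
    v,u=np.mgrid[0:480,0:640]
    c=np.stack([(u-p['cx'])/p['fx']*d,(v-p['cy'])/p['fy']*d,d],-1)
    Rm=cv2.Rodrigues(np.array(p['rvec'],float))[0]
    return (c-np.array(p['tvec']).ravel())@Rm
E
python3 - <<'E'
from h import *
print(readout.observe())
for n in ['scene','side']:
    im,d,p=snap(n); cv2.imwrite(f'pics/{n}0.png',im); np.savez(f'{n}0.npz',im=im,d=d,w=world(d,p))
    print(n,p)
E
```

```text
pics
{'time_s': 0.0, 'joint_pos': array([ 1.22540291e+00,  1.24472044e-01,  1.65169887e+00,  4.67101396e-06,
        1.36748955e+00, -8.25709267e-02]), 'joint_velocities': array([-1.13950105e-04, -4.83121347e-04, -1.15437829e-03, -1.58387947e-05,
        5.91609217e-04,  2.59218701e-04]), 'effort': array([-2.86557974e-03, -4.17601204e+01, -3.59930384e+01,  7.73273036e-02,
        4.92172572e-02, -1.60962254e-04]), 'tool_pos': array([0.16879507, 0.62742961, 0.40349334]), 'tool_rot': array([ 1.31033750e-01,  9.91377369e-01, -1.00984270e-03, -2.21788284e-04]), 'force': array([-0.46002839, -0.88701256, -0.06109633]), 'wrist_torque': array([-0.00705353,  0.01758391, -0.02013031]), 'width': 0.09505430286250022}
scene {'fx': 454.55842546481017, 'fy': 454.55842546481017, 'cx': 314.49203240040606, 'cy': 245.04598185836937, 'rvec': array([ 0.92066349, -2.56243044,  0.96089097]), 'tvec': array([0.38481971, 0.39057176, 0.61117027])}
side {'fx': 478.16784671765146, 'fy': 478.16784671765146, 'cx': 320.81688562419197, 'cy': 230.81412934274135, 'rvec': array([ 2.14696807, -0.61485752,  0.30014251]), 'tvec': array([-0.55664735,  0.19598674,  0.83763429])}
```

View pics/scene0.png

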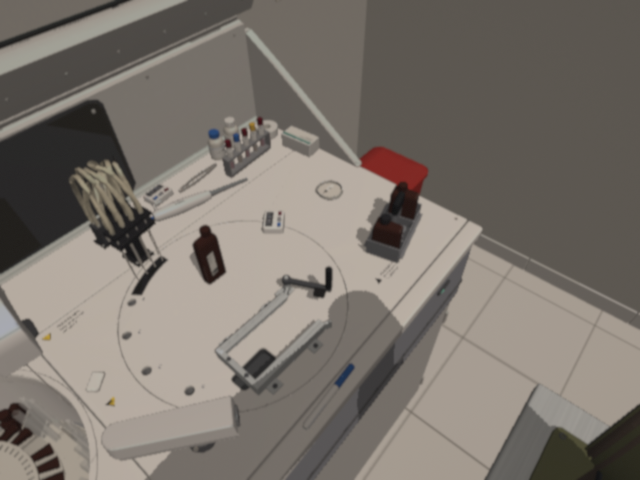

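View pics/side0.png

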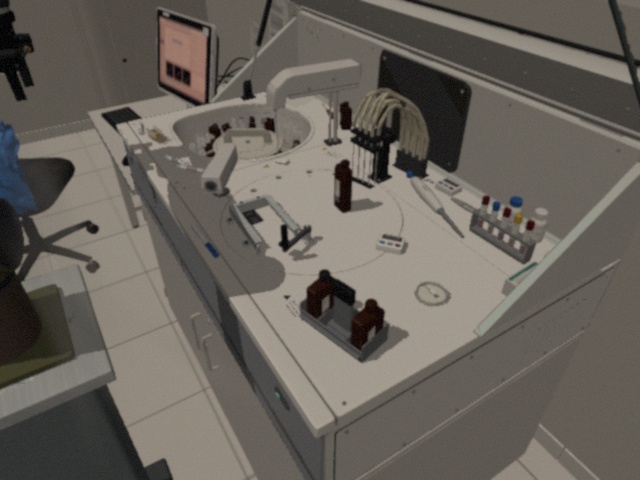

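The scene picture shows the tray near (395,225) with the dock at (270,345). The arm's hinge is near (287,282), its peg near (329,275), the tall bottle at (208,255), the timer at (273,222), the dish at (329,189) and the pen at (330,395). The side view agrees: tray (345,320), peg (284,235). Next I'll build a top-down map from the depth images.

```bash
python3 - <<'E'
from h import *
S=np.load('scene0.npz');D=np.load('side0.npz')
for n,Z,px in [('scene',S,[(329,268),(323,292),(287,282),(220,350),(252,384),(326,322),(282,293),(208,232),(273,222),(329,189),(345,375),(310,420),(405,190),(378,240)]),('side',D,[(284,225),(290,243),(235,205),(262,245),(306,232),(320,275),(372,305),(345,285),(343,165),(432,293),(390,242)])]:
    for u,v in px: print(n,u,v,np.round(Z['w'][v,u],3),Z['im'][v,u])
# ortho map: x 0.0..0.9 , y -0.2..1.0? 1.5mm/px
P=np.concatenate([S['w'].reshape(-1,3),D['w'].reshape(-1,3)]);C=np.concatenate([S['im'].reshape(-1,3),D['im'].reshape(-1,3)])
ok=np.concatenate([S['d'].ravel(),D['d'].ravel()])>0
P,C=P[ok],C[ok]; k=(P[:,2]>-.02)&(P[:,2]<.15)&(P[:,0]>-.3)&(P[:,0]<.9)&(P[:,1]>-.6)&(P[:,1]<1.); P,C=P[k],C[k]
o=np.argsort(P[:,2]);P,C=P[o],C[o]
r=((.9-P[:,0])/.002).astype(int);c=((1.-P[:,1])/.002).astype(int)
im=np.zeros((601,801,3),np.uint8);im[r,c]=np.clip(C*1.5,0,255)
im=cv2.morphologyEx(im,cv2.MORPH_CLOSE,np.ones((3,3)))
for i in range(0,601,50):cv2.putText(im,f'{.9-i*.002:.1f}',(0,i+4),0,.35,(0,255,255));cv2.line(im,(0,i),(8,i),(0,255,255))
for i in range(0,801,50):cv2.putText(im,f'{1-i*.002:.1f}',(i,10),0,.35,(0,255,255))
cv2.imwrite('pics/ortho.png',im[:600,:800])
E
```

```text
scene 329 268 [ 0.525 -0.071  0.091] [42 43 45]
scene 323 292 [ 0.524 -0.053  0.038] [32 33 35]
scene 287 282 [ 0.591 -0.028  0.038] [53 52 54]
scene 220 350 [0.589 0.145 0.027] [158 161 163]
scene 252 384 [0.504 0.154 0.027] [111 115 118]
scene 326 322 [ 0.487 -0.016  0.019] [139 144 148]
scene 282 293 [ 0.586 -0.008  0.029] [136 142 145]
scene 208 232 [0.727 0.025 0.128] [20 22 37]
scene 273 222 [ 0.736 -0.141  0.016] [154 163 169]
scene 329 189 [ 0.709 -0.303  0.014] [151 162 171]
scene 345 375 [0.401 0.04  0.012] [78 49 30]
scene 310 420 [0.398 0.134 0.013] [107 113 119]
scene 405 190 [ 0.533 -0.332  0.089] [19 23 37]
scene 378 240 [ 0.517 -0.219  0.043] [23 25 36]
side 284 225 [ 0.527 -0.068  0.092] [38 40 39]
side 290 243 [ 0.541 -0.061  0.035] [44 43 46]
side 235 205 [ 0.185 -0.763  0.658] [115 122 124]
side 262 245 [0.505 0.003 0.001] [86 94 98]
side 306 232 [ 0.591 -0.043  0.032] [32 36 36]
side 320 275 [ 0.508 -0.235  0.095] [29 31 31]
side 372 305 [ 0.541 -0.342  0.096] [ 5 12 31]
side 345 285 [ 0.523 -0.29   0.107] [29 29 29]
side 343 165 [0.73  0.023 0.124] [ 8 15 23]
side 432 293 [ 0.707 -0.317  0.015] [125 137 145]
side 390 242 [ 0.733 -0.156  0.02 ] [124 131 137]
```

View pics/ortho.png

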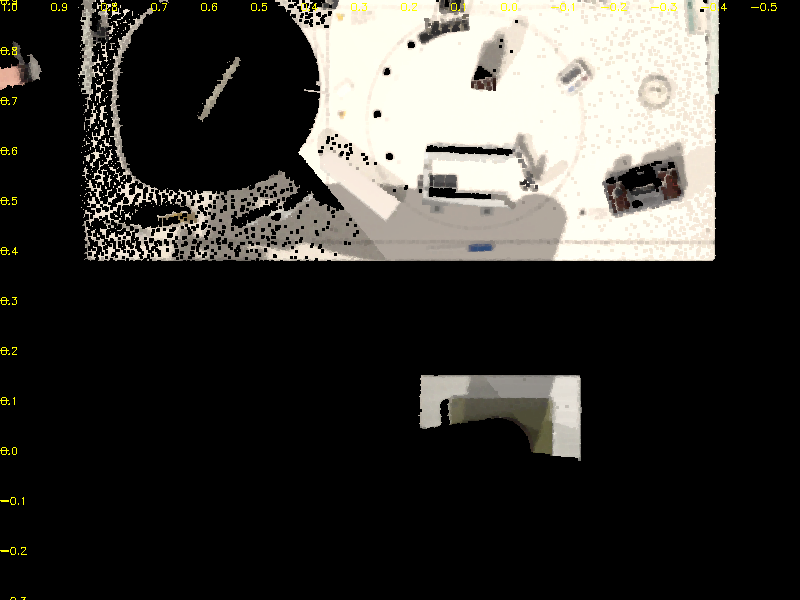

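```bash
python3 - <<'E'
from h import *
S=np.load('scene0.npz');D=np.load('side0.npz')
def sel(Z,x,y,z):
    w=Z['w'];return w[(Z['d']>0)&(w[...,0]>x[0])&(w[...,0]<x[1])&(w[...,1]>y[0])&(w[...,1]<y[1])&(w[...,2]>z[0])&(w[...,2]<z[1])]
def rect(n,P): print(n,len(P), [np.round(q,4) for q in cv2.minAreaRect((P[:,:2]*1000).astype(np.float32))] if len(P)>4 else '')
for n,Z in (('scene',S),('side',D)):
    P=sel(Z,(.44,.63),(-.03,.2),(.022,.032)); rect(n+' dock top',P)
    # rail edges: fit lines
    for lo,hi in ((.57,.63),(.46,.52)):
        Q=P[(P[:,0]>lo)&(P[:,0]<hi)&(P[:,1]<.13)]
        if len(Q)>10:
            a=cv2.fitLine(Q[:,:2].astype(np.float32),cv2.DIST_HUBER,0,.01,.01).ravel(); print('  rail',np.round(a,4),Q[:,:2].min(0),Q[:,:2].max(0))
    rect(n+' peg',sel(Z,(.50,.56),(-.1,-.04),(.07,.1)))
    rect(n+' hingebar',sel(Z,(.5,.63),(-.1,.0),(.033,.045)))
    rect(n+' hinge high',sel(Z,(.57,.63),(-.1,.0),(.037,.08)))
    rect(n+' handle',sel(Z,(.49,.56),(-.32,-.25),(.1,.112)))
    rect(n+' tray',sel(Z,(.4,.63),(-.4,-.15),(.01,.112)))
    rect(n+' tray25-112',sel(Z,(.4,.63),(-.4,-.15),(.030,.045)))
    rect(n+' pen',sel(Z,(.36,.45),(-.05,.25),(.009,.02)))
    rect(n+' tall',sel(Z,(.68,.78),(-.02,.08),(.05,.15)))
E
```

```text
scene dock top 1826 [array([546.3414,  63.1723]), array([180.3076, 118.5279]), np.float64(87.4349)]
  rail [0.0334 0.9994 0.5849 0.0619] [ 0.5751031  -0.02917432] [0.60171561 0.12975821]
  rail [0.0417 0.9991 0.4948 0.0635] [ 0.48343266 -0.01686001] [0.50600661 0.1297223 ]
scene peg 90 [array([523.5203, -66.5185]), array([13.0284, 13.8674]), np.float64(17.2912)]
scene hingebar 358 [array([559.3888, -42.441 ]), array([96.1741, 28.4764]), np.float64(21.4608)]
scene hinge high 66 [array([588.9926, -35.086 ]), array([36.1083, 15.9587]), np.float64(14.4533)]
scene handle 114 [array([ 520.4646, -285.8481]), array([13.6962, 42.5632]), np.float64(15.9284)]
scene tray 2513 [array([ 521.3832, -286.5843]), array([ 84.1146, 151.1964]), np.float64(14.3428)]
scene tray25-112 363 [array([ 521.2443, -286.6505]), array([ 69.2911, 151.3446]), np.float64(14.1679)]
scene pen 486 [array([401.2514,  81.8241]), array([ 11.8203, 131.0717]), np.float64(2.3678)]
scene tall 844 [array([731.5261,  34.5689]), array([25.1435, 44.4705]), np.float64(2.123)]
side dock top 725 [array([540.8307,  70.7836]), array([166
[... 273 characters left out ...]
3.7776]), np.float64(60.338)]
side hingebar 196 [array([558.7905, -44.533 ]), array([98.3613, 30.7619]), np.float64(22.9798)]
side hinge high 60 [array([589.0596, -40.9214]), array([40.0493, 17.1935]), np.float64(33.6233)]
side handle 189 [array([ 520.8373, -288.3766]), array([14.7959, 43.6025]), np.float64(15.7722)]
side tray 4235 [array([ 520.472 , -287.7379]), array([ 85.0877, 149.9962]), np.float64(14.1005)]
side tray25-112 619 [array([ 521.4081, -287.5028]), array([ 70.8363, 149.9962]), np.float64(14.1005)]
side pen 188 [array([400.8924,  79.4364]), array([ 12.2519, 131.3392]), np.float64(2.6764)]
side tall 559 [array([734.1124,  31.1962]), array([28.1405, 46.9593]), np.float64(0.7196)]
```

```bash
cat >> h.py <<'E'
def to(pos,yaw=None):
    """pos = grasp point target (world), yaw (deg) of tool y (closing line); returns shift/turn fractions from the measured pose"""
    s=readout.observe(); T=R.from_quat(s['tool_rot']); M=T.as_matrix()
    d=M.T@(np.array(pos)+[0,0,.171]-s['tool_pos'])/.1
    cy=np.degrees(np.arctan2(M[1,1],M[0,1])); t=0
    if yaw is not None: t=-((yaw-cy+180)%360-180)/180
    return np.round(np.r_[d,t],3)
def st():
    s=readout.observe(); M=R.from_quat(s['tool_rot']).as_matrix()
    print('t',round(s['time_s'],2),'grasp',np.round(s['tool_pos']+.171*M[:,2],4),'yaw',round(np.degrees(np.arctan2(M[1,1],M[0,1])),2),'tilt',np.round(M[:,2],4),'F',np.round(s['force'],1),'w',round(s['width'],4),'q',np.round(s['joint_pos'],2))
E
python3 - <<'E'
from h import *
S=np.load('scene0.npz');D=np.load('side0.npz')
P=np.concatenate([Z['w'][Z['d']>0] for Z in (S,D)])
P=P[(P[:,2]>.05)&(P[:,2]<.7)]
a=np.array([.169,.628]);b=np.array([.523,-.068]);L=np.linalg.norm(b-a);u=(b-a)/L
t=(P[:,:2]-a)@u; o=(P[:,:2]-a)@np.array([-u[1],u[0]])
for s in np.arange(-.1,L+.1,.1):
    for lo,hi in((-.3,-.12),(-.12,.12),(.12,.3)):
        k=(t>=s)&(t<s+.1)&(o>lo)&(o<hi); print(round(s,2),lo,k.sum(),np.round(P[k,2].max(),3) if k.any() else '',end=' | ')
    print()
st();print(to([.523,-.068,.16]))
E
```

```text
-0.1 -0.3 0  | -0.1 -0.12 476 0.383 | -0.1 0.12 0  | 
0.0 -0.3 0  | 0.0 -0.12 1589 0.43 | 0.0 0.12 0  | 
0.1 -0.3 0  | 0.1 -0.12 0  | 0.1 0.12 0  | 
0.2 -0.3 0  | 0.2 -0.12 0  | 0.2 0.12 0  | 
0.3 -0.3 0  | 0.3 -0.12 0  | 0.3 0.12 0  | 
0.4 -0.3 0  | 0.4 -0.12 932 0.082 | 0.4 0.12 4107 0.083 | 
0.5 -0.3 0  | 0.5 -0.12 772 0.083 | 0.5 0.12 253 0.082 | 
0.6 -0.3 0  | 0.6 -0.12 0  | 0.6 0.12 0  | 
0.7 -0.3 0  | 0.7 -0.12 269 0.094 | 0.7 0.12 1161 0.135 | 
0.8 -0.3 0  | 0.8 -0.12 0  | 0.8 0.12 242 0.134 | 
t 0.1 grasp [0.1687 0.6272 0.2326] yaw 74.94 tilt [-6.0e-04 -1.8e-03 -1.0e+00] F [-0.9  0.8  0.3] w 0.0949 q [ 1.23  0.12  1.65 -0.    1.37 -0.08]
[-5.227 -5.794  0.736  0.   ]
```

Call:
apply_moves(commands=[-0.87, -0.96, 0, 0, 100, -0.87, -0.96, 0, 0, 100, -0.87, -0.96, 0, 0, 100, -0.87, -0.96, 0, 0, 100, -0.87, -0.96, 0, 0, 100, -0.87, -0.96, 0, 0, 100])

```text
time_s: 0.6
tool_pos: [0.228, 0.5123, 0.4048]
tool_rot: [0.131, 0.991, 0.0, -0.0]
force: [1.0, 0.4, -0.6]
width: 0.095
```

Call:
apply_moves(commands=[-0.87, -0.96, 0, 0, 100, -0.87, -0.96, 0, 0, 100, -0.87, -0.96, 0, 0, 100, -0.87, -0.96, 0, 0, 100, -0.87, -0.96, 0, 0, 100])

```text
time_s: 1.02
tool_pos: [0.2876, 0.3967, 0.405]
tool_rot: [0.132, 0.991, 0.0, 0.0]
force: [-1.3, 1.1, 1.2]
width: 0.0952
```

Call:
apply_moves(commands=[-0.87, -0.96, 0, 0, 100, -0.87, -0.96, 0, 0, 100, -0.87, -0.96, 0, 0, 100, -0.87, -0.96, 0, 0, 100, -0.87, -0.96, 0, 0, 100])

```text
time_s: 1.43
tool_pos: [0.3468, 0.2818, 0.4051]
tool_rot: [0.132, 0.991, 0.0, 0.0]
force: [-0.2, 0.1, 0.6]
width: 0.0949
```

Call:
apply_moves(commands=[-0.87, -0.96, 0, 0, 100, -0.87, -0.96, 0, 0, 100, -0.87, -0.96, 0, 0, 100, -0.87, -0.96, 0, 0, 100, -0.87, -0.96, 0, 0, 100])

```text
time_s: 1.85
tool_pos: [0.406, 0.1668, 0.4049]
tool_rot: [0.132, 0.991, 0.0, -0.0]
force: [0.0, 0.3, 0.5]
width: 0.0951
```

Call:
apply_moves(commands=[-0.87, -0.96, 0, 0, 100, -0.87, -0.96, 0, 0, 100, -0.87, -0.96, 0, 0, 100, -0.87, -0.96, 0, 0, 100, -0.87, -0.96, 0, 0, 100])

```text
time_s: 2.27
tool_pos: [0.4651, 0.052, 0.4046]
tool_rot: [0.131, 0.991, 0.0, -0.001]
force: [0.1, -0.0, -0.8]
width: 0.095
```

```bash
python3 - <<'E'
from h import *
st();print(to([.523,-.068,.2],-62.5))
E
```

```text
t 2.27 grasp [0.465  0.0522 0.2336] yaw 74.92 tilt [-9.0e-04  1.1e-03 -1.0e+00] F [ 0.1 -0.  -0.8] w 0.095 q [-0.   -0.29  2.04  0.    1.39 -1.31]
[-0.872 -1.008  0.334  0.763]
```

Call:
apply_moves(commands=[-0.87, -1.0, 0.2, 0.3, 100, -0.87, -1.0, 0.2, 0.3, 100, -0.87, -1.0, 0.2, 0.3, 100, -0.87, -1.0, 0.2, 0.3, 100, -0.87, -1.0, 0.2, 0.3, 100, -0.87, -1.0, 0.2, 0.3, 50, -0.87, -1.0, 0.2, 0.3, 30, -0.87, -1.0, 0.2, 0.3, 30])

```text
time_s: 2.93
tool_pos: [0.5227, -0.0646, 0.3845]
tool_rot: [0.567, 0.823, 0.0, -0.001]
force: [-0.6, 0.5, -0.3]
width: 0.0805
```

Call:
apply_moves(commands=[0, 0, 0, 0.3, 30, 0, 0, 0, 0.3, 30, 0, 0, 0, 0.3, 30, 0, 0, 0, 0.3, 30, 0, 0, 0, 0.3, 30, 0, 0, 0, 0.3, 30, 0, 0, 0, 0.3, 30, 0, 0, 0, 0.3, 30])

```text
time_s: 3.6
tool_pos: [0.5226, -0.0643, 0.3846]
tool_rot: [0.879, 0.476, 0.0, -0.001]
force: [-0.2, -0.7, 0.0]
width: 0.03
```

Call:
apply_moves(commands=[0, 0, 0, 0.16, 30, 0, 0, 0, 0.16, 30, 0, 0, 0, 0.16, 30, 0, 0, 0, 0.16, 30, 0, 0, 0, 0.16, 30])

```text
time_s: 4.02
tool_pos: [0.5226, -0.0646, 0.3846]
tool_rot: [0.97, 0.244, 0.0, -0.001]
force: [0.4, -0.3, 0.3]
width: 0.0288
```

```bash
python3 - <<'E'
from h import *
st();print(to([.523,-.068,.078],-62.5))
im,d,p=snap('wrist'); w=world(d,p); np.savez('w1.npz',im=im,d=d,w=w); cv2.imwrite('pics/w1.png',im)
k=(d>0)&(abs(w[...,0]-.523)<.04)&(abs(w[...,1]+.068)<.04)&(w[...,2]>.07)&(w[...,2]<.1)
print(k.sum(), np.round(w[k].mean(0),4), cv2.minAreaRect((w[k][:,:2]*1000).astype(np.float32)))
E
```

```text
t 4.02 grasp [ 0.5226 -0.0644  0.2136] yaw -61.74 tilt [-2.0e-04  1.3e-03 -1.0e+00] F [ 0.4 -0.3  0.3] w 0.0288 q [-0.23 -0.14  1.94  0.    1.34  0.85]
[-0.013  0.033  1.356  0.004]
283 [ 0.5262 -0.0682  0.0875] ((524.899658203125, -69.26138305664062), (12.946196556091309, 13.329777717590332), 29.320148468017578)
```

View pics/w1.png

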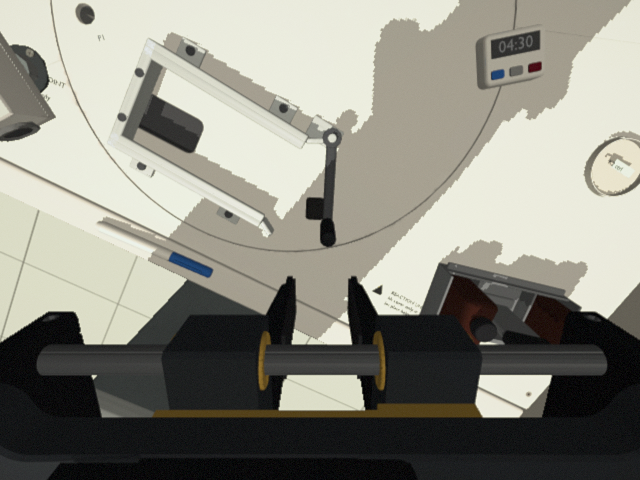

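The wrist view shows the hinge cap at (333,138), the peg at (328,235), the dock rails and stop at upper left, and the tray at lower right. I'll refine the hinge and dock positions from this frame.

```bash
python3 - <<'E'
from h import *
Z=np.load('w1.npz');w=Z['w'];d=Z['d']
def reg(u0,u1,v0,v1,lo,hi):
    s=w[v0:v1,u0:u1].reshape(-1,3);dd=d[v0:v1,u0:u1].ravel();return s[(dd>0)&(s[:,2]>lo)&(s[:,2]<hi)]
h=reg(320,346,126,152,.03,.08);print('hinge',np.round(w[138,333],4),len(h),np.round(h.mean(0),4),h[:,2].max())
k=(d>0)&(w[...,2]>.022)&(w[...,2]<.031)&(w[...,0]>.44)&(w[...,0]<.64)&(w[...,1]>-.025)&(w[...,1]<.2)
P=w[k];print('dock',cv2.minAreaRect((P[:,:2]*1000).astype(np.float32)),P[:,1].max())
mids=[]
for y0 in np.arange(0.0,.125,.015):
    Q=P[(P[:,1]>y0)&(P[:,1]<y0+.01)]
    a=Q[Q[:,0]>.54][:,0];b=Q[Q[:,0]<.54][:,0]
    print(round(y0+.005,3),[np.round(np.percentile(q,[3,97]),4) if len(q) else None for q in (b,a)])
# stop inner edge
Q=P[(P[:,0]>.52)&(P[:,0]<.57)];print('stop y',np.percentile(Q[:,1],[2,98]))
print('peg->',to([.5245,-.0685,.078],-62.5))
E
```

```text
hinge [ 0.5985 -0.0356  0.0427] 351 [ 0.5972 -0.0351  0.0382] 0.04339927821221449
dock ((540.898681640625, 70.34017944335938), (164.6590576171875, 105.16947937011719), 87.59960174560547) 0.15394217713964528
0.005 [array([0.4866, 0.5006]), array([0.5763, 0.5904])]
0.02 [array([0.4873, 0.5013]), array([0.5769, 0.5909])]
0.035 [array([0.4878, 0.5019]), array([0.5776, 0.5916])]
0.05 [array([0.4886, 0.5025]), array([0.5782, 0.5921])]
0.065 [array([0.489 , 0.5031]), array([0.5788, 0.5928])]
0.08 [array([0.4898, 0.5039]), array([0.5795, 0.5934])]
0.095 [array([0.4903, 0.5044]), array([0.58  , 0.5941])]
0.11 [array([0.4909, 0.5051]), array([0.5805, 0.5947])]
0.125 [array([0.4915, 0.5056]), array([0.5813, 0.5953])]
stop y [0.14095983 0.15146884]
peg-> [0.    0.041 1.357 0.005]
```

Call:
apply_moves(commands=[0, 0.04, 0.4, 0, 30, 0, 0.04, 0.7, 0, 30, 0, 0.04, 0.95, 0, 30, 0, 0.04, 0.95, 0, 30])

```text
time_s: 4.4
tool_pos: [0.522, -0.0693, 0.2835]
tool_rot: [0.969, 0.245, -0.005, -0.003]
force: [-0.7, 0.4, -0.4]
width: 0.0285
```

Call:
apply_moves(commands=[0, 0, 0.2, 0, 30, 0, 0, 0.4, 0, 30, 0, 0, 0.4, 0, 30])

```text
time_s: 4.65
tool_pos: [0.5233, -0.0702, 0.2474]
tool_rot: [0.97, 0.245, -0.002, -0.001]
force: [-0.9, -0.2, -0.6]
width: 0.0284
```

```bash
python3 - <<'E'
from h import *
st()
H=np.array([.598,-.0355]); 
s=readout.observe();M=R.from_quat(s['tool_rot']).as_matrix();g=s['tool_pos']+.171*M[:,2]
cy=np.degrees(np.arctan2(M[1,1],M[0,1]))
# path in tool frame for arc: gate angle from .46 to 2.15
for a in np.arange(.46,2.16,.12):
    wa=np.pi-.041+a; p=H+.082*np.array([np.cos(wa),np.sin(wa)])
    print(round(a,2),np.round(p,4),np.round(M.T@np.r_[p-g[:2],.078-g[2]]/.1,3), 'turn',round(-((np.degrees(wa)-270-cy))/180,3))
E
```

```text
t 4.65 grasp [ 0.5224 -0.0699  0.0764] yaw -61.67 tilt [-0.0053  0.0016 -1.    ] F [-0.9 -0.2 -0.6] w 0.0284 q [-0.24  0.01  2.05  0.    1.09  0.84]
0.46 [ 0.5231 -0.0689] [ 0.011 -0.006 -0.016] turn 0.024
0.58 [ 0.5276 -0.0776] [ 0.01   0.093 -0.016] turn -0.014
0.7 [ 0.5332 -0.0857] [ 0.02   0.191 -0.017] turn -0.052
0.82 [ 0.5396 -0.0931] [ 0.042  0.286 -0.017] turn -0.091
0.94 [ 0.547  -0.0997] [ 0.075  0.379 -0.018] turn -0.129
1.06 [ 0.555  -0.1053] [ 0.119  0.467 -0.018] turn -0.167
1.18 [ 0.5637 -0.11  ] [ 0.173  0.549 -0.019] turn -0.205
1.3 [ 0.5728 -0.1135] [ 0.237  0.624 -0.019] turn -0.243
1.42 [ 0.5824 -0.116 ] [ 0.309  0.691 -0.02 ] turn -0.282
1.54 [ 0.5921 -0.1173] [ 0.389  0.748 -0.02 ] turn -0.32
1.66 [ 0.602  -0.1174] [ 0.475  0.796 -0.021] turn -0.358
1.78 [ 0.6117 -0.1163] [ 0.566  0.833 -0.021] turn -0.396
1.9 [ 0.6213 -0.1141] [ 0.661  0.859 -0.022] turn -0.434
2.02 [ 0.6306 -0.1108] [ 0.758  0.873 -0.022] turn -0.473
2.14 [ 0.6393 -0.1063] [ 0.856  0.876 -0.023] turn -0.511
```

Call:
apply_moves(commands=[0.01, 0.09, -0.01, -0.01, 30, 0.02, 0.19, -0.01, -0.05, 30, 0.04, 0.285, -0.01, -0.09, 30, 0.075, 0.38, -0.01, -0.13, 30, 0.12, 0.465, -0.01, -0.165, 30, 0.17, 0.55, -0.01, -0.205, 30, 0.235, 0.625, -0.01, -0.24, 30, 0.31, 0.69, -0.01, -0.28, 30])

```text
time_s: 5.32
tool_pos: [0.5852, -0.1174, 0.2533]
tool_rot: [0.772, 0.636, 0.001, 0.001]
force: [-0.5, -0.0, -0.1]
width: 0.0288
```

```bash
python3 - <<'E'
from h import *
st()
H=np.array([.598,-.0355]); 
s=readout.observe();M=R.from_quat(s['tool_rot']).as_matrix();g=s['tool_pos']+.171*M[:,2]
cy=np.degrees(np.arctan2(M[1,1],M[0,1]))
for a in np.arange(1.42,2.25,.12):
    wa=np.pi-.041+a; p=H+.082*np.array([np.cos(wa),np.sin(wa)])
    print(round(a,2),np.round(p,4),np.round(M.T@np.r_[p-g[:2],.078-g[2]]/.1,3), 'turn',round(-((np.degrees(wa)-270-cy))/180,3))
E
```

```text
t 5.32 grasp [ 0.5855 -0.1175  0.0823] yaw -11.05 tilt [ 1.8e-03 -3.0e-04 -1.0e+00] F [-0.5 -0.  -0.1] w 0.0288 q [-0.29  0.15  1.89  0.    1.1  -0.1 ]
1.42 [ 0.5824 -0.116 ] [ 0.009 -0.034  0.042] turn -0.0
1.54 [ 0.5921 -0.1173] [0.015 0.064 0.043] turn -0.039
1.66 [ 0.602  -0.1174] [0.032 0.161 0.043] turn -0.077
1.78 [ 0.6117 -0.1163] [0.061 0.255 0.043] turn -0.115
1.9 [ 0.6213 -0.1141] [0.102 0.345 0.043] turn -0.153
2.02 [ 0.6306 -0.1108] [0.152 0.429 0.043] turn -0.191
2.14 [ 0.6393 -0.1063] [0.213 0.507 0.043] turn -0.23
```

Call:
apply_moves(commands=[0.015, 0.065, 0.04, -0.04, 30, 0.03, 0.16, 0.04, -0.075, 30, 0.06, 0.255, 0.04, -0.115, 30, 0.1, 0.345, 0.04, -0.15, 30, 0.15, 0.43, 0.04, -0.19, 30, 0.21, 0.505, 0.04, -0.23, 30, 0.23, 0.53, 0.04, -0.24, 30, 0.23, 0.53, 0.04, -0.24, 30])

```text
time_s: 5.98
tool_pos: [0.642, -0.1048, 0.2494]
tool_rot: [0.486, 0.874, 0.001, 0.001]
force: [0.9, 1.2, 0.4]
width: 0.0284
```

Call:
apply_moves(commands=[0, 0, -0.3, 0, 30, 0, 0, -0.6, 0, 30, 0, 0, -0.95, 0, 30, 0, 0, -0.95, 0, 30, 0, 0, -0.95, 0, 60])

```text
time_s: 6.4
tool_pos: [0.6415, -0.1055, 0.3473]
tool_rot: [0.487, 0.873, 0.001, 0.004]
force: [0.2, -0.0, -0.0]
width: 0.0317
```

```bash
python3 - <<'E'
from h import *
st()
im,d,p=snap('wrist'); w=world(d,p); np.savez('w2.npz',im=im,d=d,w=w); cv2.imwrite('pics/w2.png',im)
print(p['rvec'],p['tvec'])
k=(d>0)&(w[...,0]>.5)&(w[...,0]<.7)&(w[...,1]>-.15)&(w[...,1]<-.04)&(w[...,2]>.075)&(w[...,2]<.1)
print(k.sum(),np.round(w[k].mean(0),4),cv2.minAreaRect((w[k][:,:2]*1000).astype(np.float32)))
k=(d>0)&(w[...,0]>.45)&(w[...,0]<.58)&(w[...,1]>-.36)&(w[...,1]<-.22)&(w[...,2]>.1)&(w[...,2]<.112)
print('handle',k.sum(),cv2.minAreaRect((w[k][:,:2]*1000).astype(np.float32)) if k.any() else '')
print(to([.521,-.287,.17],14.5))
E
```

```text
t 6.4 grasp [ 0.6428 -0.1059  0.1763] yaw 31.72 tilt [ 0.008  -0.0018 -1.    ] F [ 0.2 -0.  -0. ] w 0.0317 q [-0.25  0.16  1.71  0.    1.27 -0.8 ]
[-2.73743434 -0.77410626 -0.12679661] [-0.49138737 -0.42403216  0.20522356]
349 [ 0.6339 -0.1059  0.0885] ((634.5349731445312, -107.22168731689453), (13.324824333190918, 13.19635009765625), 47.88626480102539)
handle 0 
[-0.914 -1.974  0.031  0.096]
```

View pics/w2.png

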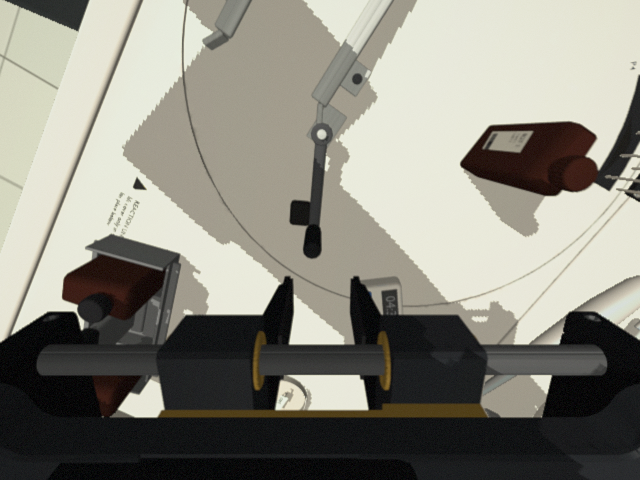

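The gate is open: the peg at (312,240) measures (0.6345, -0.107), which is a gate angle of about 2.08 rad. Now to the tray handle.

Call:
apply_moves(commands=[-0.46, -0.98, 0, 0, 60, -0.46, -0.98, 0, 0, 60, -0.46, -0.98, 0, 0, 60, -0.46, -0.98, 0, 0, 60])

```text
time_s: 6.78
tool_pos: [0.5789, -0.1991, 0.3399]
tool_rot: [0.489, 0.872, -0.001, -0.002]
force: [0.6, -0.2, 0.0]
width: 0.0558
```

Call:
apply_moves(commands=[-0.46, -0.98, 0, 0.1, 60, -0.46, -0.98, 0, 0.1, 60, -0.46, -0.98, 0, 0.1, 60, -0.46, -0.98, 0, 0.1, 60, -0.46, -0.98, 0, 0.1, 60])

```text
time_s: 7.2
tool_pos: [0.5216, -0.2873, 0.3405]
tool_rot: [0.618, 0.786, 0.0, -0.001]
force: [0.2, -0.0, 0.8]
width: 0.0568
```

```bash
python3 - <<'E'
from h import *
st()
im,d,p=snap('wrist'); w=world(d,p); cv2.imwrite('pics/w3.png',im)
k=(d>0)&(w[...,0]>.47)&(w[...,0]<.57)&(w[...,1]>-.34)&(w[...,1]<-.23)&(w[...,2]>.101)&(w[...,2]<.112)
print('handle',k.sum(),np.round(w[k].mean(0),4),cv2.minAreaRect((w[k][:,:2]*1000).astype(np.float32)) if k.any() else '')
print(to([.521,-.287,.09],15))
E
```

```text
t 7.2 grasp [ 0.5213 -0.287   0.1695] yaw 13.62 tilt [-0.0016  0.0019 -1.    ] F [ 0.2 -0.   0.8] w 0.0568 q [-0.59  0.05  1.84  0.    1.25 -0.83]
handle 1173 [ 0.5207 -0.2871  0.1047] ((520.6966552734375, -288.09417724609375), (13.617738723754883, 43.036006927490234), 14.068757057189941)
[-0.003 -0.011  0.797 -0.007]
```

View pics/w3.png

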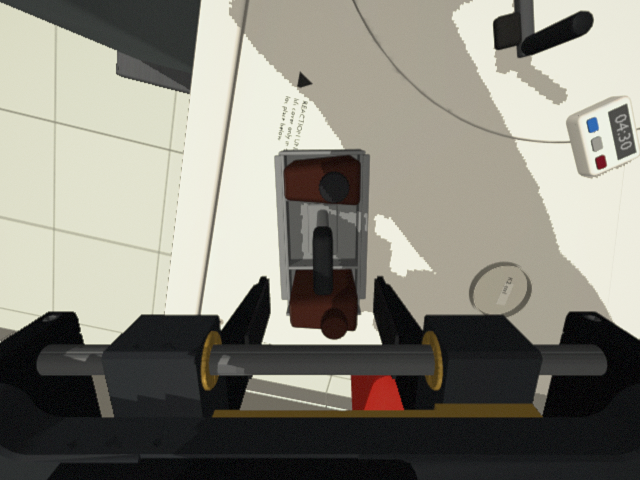

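The gripper is aligned over the handle: the grip is at (322,258) between the fingers, and both bottles are standing. I'll descend and grip.

Call:
apply_moves(commands=[0, -0.01, 0.25, 0, 60, 0, -0.01, 0.5, 0, 60, 0, -0.01, 0.7, 0, 60, 0, -0.01, 0.8, 0, 60, 0, -0.01, 0.8, 0, 60])

```text
time_s: 7.67
tool_pos: [0.5209, -0.2854, 0.2582]
tool_rot: [0.617, 0.787, -0.0, -0.003]
force: [-0.7, 0.0, -0.2]
width: 0.0572
```

Call:
apply_moves(commands=[0, 0, 0, 0, 0, 0, 0, 0, 0, 0, 0, 0, 0, 0, 0, 0, 0, 0, 0, 0, 0, 0, 0, 0, 0, 0, 0, 0, 0, 0, 0, 0, 0, 0, 0, 0, 0, 0, 0, 0], force=20)

```text
time_s: 8.33
tool_pos: [0.5213, -0.2874, 0.2621]
tool_rot: [0.618, 0.786, 0.0, 0.001]
force: [0.7, 0.6, 0.0]
width: 0.0137
```

```bash
python3 - <<'E'
from h import *
st()
O=np.array([.541,.067]);u=np.array([.041,.9992])
for y in(-.25,-.2,-.17,-.1,0): print(y,to(np.r_[O+u*y,.089],-2.4), np.round(O+u*y,3))
E
```

```text
t 8.33 grasp [ 0.5215 -0.2874  0.0911] yaw 13.69 tilt [ 1.1e-03 -3.0e-04 -1.0e+00] F [0.7 0.6 0. ] w 0.0137 q [-0.59  0.13  1.89  0.    1.11 -0.83]
-0.25 [0.994 0.339 0.02  0.089] [ 0.531 -0.183]
-0.2 [1.475 0.477 0.02  0.089] [ 0.533 -0.133]
-0.17 [1.763 0.56  0.02  0.089] [ 0.534 -0.103]
-0.1 [2.436 0.753 0.02  0.089] [ 0.537 -0.033]
0 [3.397 1.03  0.02  0.089] [0.541 0.067]
```

Call:
apply_moves(commands=[0.06, 0.02, 0, 0.01, 0, 0.17, 0.06, 0, 0.02, 0, 0.3, 0.1, 0, 0.035, 0, 0.44, 0.15, 0, 0.05, 0, 0.58, 0.2, 0, 0.065, 0, 0.72, 0.245, 0, 0.08, 0, 0.84, 0.285, 0, 0.09, 0, 0.92, 0.31, 0, 0.09, 0])

```text
time_s: 9.0
tool_pos: [0.5296, -0.1902, 0.2621]
tool_rot: [0.722, 0.692, -0.0, 0.001]
force: [0.4, -3.9, 1.0]
width: 0.0138
```

Call:
apply_moves(commands=[0, 0, 0, 0, 0, 0, 0, 0, 0, 0])

```text
time_s: 9.17
tool_pos: [0.5297, -0.1899, 0.2622]
tool_rot: [0.722, 0.692, 0.001, -0.001]
force: [0.9, 4.4, 2.1]
width: 0.014
```

```bash
python3 - <<'E'
from h import *
st()
im,d,p=snap('wrist'); w=world(d,p); cv2.imwrite('pics/w4.png',im); np.savez('w4.npz',im=im,d=d,w=w)
im,d,p=snap('side'); ws=world(d,p)
k=(d>0)&(ws[...,0]>.43)&(ws[...,0]<.63)&(ws[...,1]>-.32)&(ws[...,1]<-.1)&(ws[...,2]>.008)&(ws[...,2]<.045)
print('tray side',cv2.minAreaRect((ws[k][:,:2]*1000).astype(np.float32)))
O=np.array([.541,.067]);u=np.array([.041,.9992])
for y in(-.2,-.16,-.1,0): print(y,to(np.r_[O+u*y,.091],-2.4), np.round(O+u*y,3))
E
```

```text
t 9.17 grasp [ 0.5298 -0.1895  0.0912] yaw -2.44 tilt [ 3.0e-04  2.2e-03 -1.0e+00] F [0.9 4.4 2.1] w 0.014 q [-0.44  0.07  1.97  0.    1.11 -0.4 ]
tray side ((556.816650390625, -182.85675048828125), (169.63009643554688, 140.2529754638672), 87.7777328491211)
-0.2 [ 0.576  0.006  0.002 -0.   ] [ 0.533 -0.133]
-0.16 [ 0.976  0.005  0.002 -0.   ] [ 0.534 -0.093]
-0.1 [ 1.576  0.003  0.003 -0.   ] [ 0.537 -0.033]
0 [ 2.576e+00  1.000e-03  5.000e-03 -0.000e+00] [0.541 0.067]
```

View pics/w4.png

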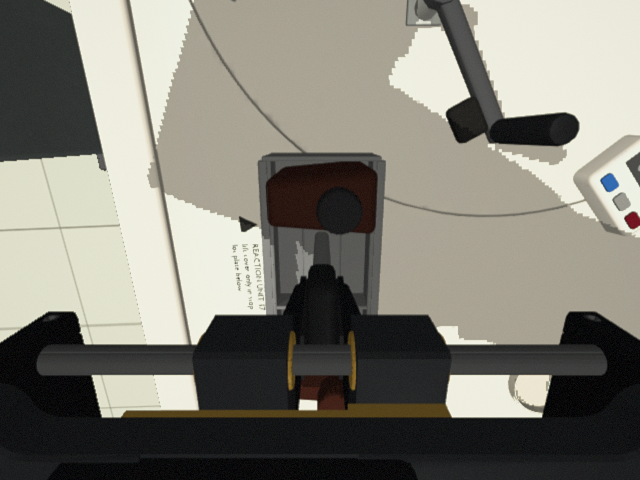

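The tray is square to the dock: its front wall runs level at row ~157 across columns 260–383. The bottles are standing and the gate arm is clear at upper right. I'll slide it in.

Call:
apply_moves(commands=[0.06, 0, 0, 0, 0, 0.17, 0, 0, 0, 0, 0.3, 0, 0, 0, 0, 0.44, 0, 0, 0, 0, 0.58, 0, 0, 0, 0, 0.72, 0, 0, 0, 0, 0.83, 0, 0, 0, 0, 0.9, 0, 0, 0, 0])

```text
time_s: 9.93
tool_pos: [0.5335, -0.0991, 0.262]
tool_rot: [0.722, 0.692, -0.0, 0.0]
force: [-1.7, -3.8, 0.3]
width: 0.0138
```

```bash
python3 - <<'E'
from h import *
st()
im,d,p=snap('wrist'); w=world(d,p); np.savez('w5.npz',im=im,d=d,w=w);cv2.imwrite('pics/w5.png',im)
# end wall of tray top (z~.04) and rails (z~.026) lateral in dock frame
O=np.array([.541,.067]);c,s=np.cos(-.041),np.sin(-.041)
q=(w[...,:2]-O)@np.array([[c,-s],[s,c]])
k=(d>0)&(w[...,2]>.035)&(w[...,2]<.044)&(abs(q[...,0])<.05)&(q[...,1]>-.11)&(q[...,1]<-.06)
print('front wall x',np.percentile(q[k][:,0],[1,99]),'y',np.percentile(q[k][:,1],[1,99]),k.sum())
k=(d>0)&(w[...,2]>.021)&(w[...,2]<.031)&(abs(q[...,0])<.056)&(q[...,1]>-.055)&(q[...,1]<0.05)
for sg in(-1,1):
    a=q[k][:,0]*sg;a=a[a>0];print('rail',sg,np.percentile(a,[2,98]))
print(to(np.r_[O,.091],-2.4))
E
```

```text
t 9.93 grasp [ 0.5336 -0.0992  0.091 ] yaw -2.4 tilt [ 4.e-04 -6.e-04 -1.e+00] F [-1.7 -3.8  0.3] w 0.0138 q [-0.28  0.02  2.01 -0.    1.11 -0.24]
front wall x [-0.03524886  0.03240853] y [-0.1025665  -0.09393407] 816
rail -1 [0.03786277 0.05223942]
rail 1 [0.03713279 0.051523  ]
[1.656 0.005 0.002 0.   ]
```

Call:
apply_moves(commands=[0.06, 0.01, 0, 0, 0, 0.17, 0.01, 0, 0, 0, 0.3, 0.01, 0, 0, 0, 0.44, 0.01, 0, 0, 0, 0.58, 0.01, 0, 0, 0, 0.72, 0.01, 0, 0, 0, 0.83, 0.01, 0, 0, 0, 0.9, 0.01, 0, 0, 0])

```text
time_s: 10.65
tool_pos: [0.5385, -0.0101, 0.262]
tool_rot: [0.722, 0.692, -0.0, 0.0]
force: [0.9, -3.2, 3.2]
width: 0.0136
```

```bash
python3 - <<'E'
from h import *
st()
O=np.array([.541,.067])
print(to(np.r_[O,.091],-2.4))
E
```

```text
t 10.65 grasp [ 0.5386 -0.0103  0.091 ] yaw -2.46 tilt [ 4.e-04 -7.e-04 -1.e+00] F [ 0.9 -3.2  3.2] w 0.0136 q [-0.12  0.01  2.02 -0.    1.11 -0.08]
[ 0.772 -0.008 -0.    -0.   ]
```

Going smoothly at about 3 N of sliding drag. Now the last 77 mm, slowing near the stop.

Call:
apply_moves(commands=[0.06, 0, 0, 0, 0, 0.17, 0, 0, 0, 0, 0.3, 0, 0, 0, 0, 0.43, 0, 0, 0, 0, 0.55, 0, 0, 0, 0, 0.63, 0, 0, 0, 0, 0.68, 0, 0, 0, 0, 0.71, 0, 0, 0, 0])

```text
time_s: 11.32
tool_pos: [0.5417, 0.0604, 0.262]
tool_rot: [0.722, 0.692, -0.0, 0.0]
force: [-0.5, -1.2, -3.0]
width: 0.0138
```

Call:
apply_moves(commands=[0.02, 0, 0, 0, 0, 0.04, 0, 0, 0, 0, 0.06, 0, 0, 0, 0, 0.07, 0, 0, 0, 0])

```text
time_s: 11.65
tool_pos: [0.5421, 0.067, 0.262]
tool_rot: [0.722, 0.691, 0.0, 0.0]
force: [1.5, -1.2, 2.1]
width: 0.0143
```

```bash
python3 - <<'E'
from h import *
st()
print(to([.541,.067,.091],-2.4))
E
```

```text
t 11.65 grasp [0.5423 0.067  0.091 ] yaw -2.51 tilt [ 1.2e-03 -1.0e-04 -1.0e+00] F [ 1.5 -1.2  2.1] w 0.0143 q [ 0.02  0.03  2.   -0.    1.11  0.07]
[-0.001 -0.011  0.    -0.001]
```

Call:
apply_moves(commands=[0.01, 0, 0, 0, 0, 0.02, 0, 0, 0, 0, 0.03, 0, 0, 0, 0, 0.03, 0, 0, 0, 0])

```text
time_s: 11.98
tool_pos: [0.5422, 0.0698, 0.262]
tool_rot: [0.722, 0.692, 0.0, 0.001]
force: [2.5, -5.7, 4.3]
width: 0.014
```

```bash
python3 - <<'E'
from h import *
st()
im,d,p=snap('wrist'); w=world(d,p); cv2.imwrite('pics/w6.png',im); np.savez('w6.npz',im=im,d=d,w=w)
E
```

```text
t 11.98 grasp [0.5424 0.0697 0.091 ] yaw -2.5 tilt [ 1.e-03 -9.e-04 -1.e+00] F [ 2.5 -5.7  4.3] w 0.014 q [ 0.03  0.03  2.   -0.    1.11  0.07]
```

View pics/w6.png

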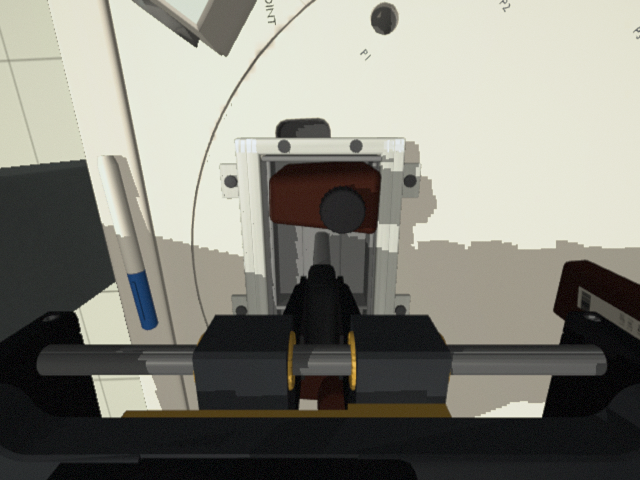

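The tray's end wall at row ~157 is almost on the stop's inner edge at row ~154, and the front bottle is upright. I'll press on gently until there is clear contact.

Call:
apply_moves(commands=[0.01, 0, 0, 0, 0, 0.02, 0, 0, 0, 0, 0.02, 0, 0, 0, 0])

```text
time_s: 12.28
tool_pos: [0.5423, 0.0709, 0.2623]
tool_rot: [0.722, 0.692, -0.001, 0.002]
force: [0.3, -12.5, 5.5]
width: 0.0139
```

Call:
apply_moves(commands=[0.01, 0, 0, 0, 0, 0.01, 0, 0, 0, 0, 0.01, 0, 0, 0, 0])

```text
time_s: 12.53
tool_pos: [0.5424, 0.0713, 0.2624]
tool_rot: [0.722, 0.692, -0.002, 0.002]
force: [0.0, -14.3, 6.9]
width: 0.0141
```

```bash
python3 - <<'E'
from h import *
st()
E
```

```text
t 12.53 grasp [0.5424 0.0703 0.0914] yaw -2.45 tilt [ 4.0e-04 -6.1e-03 -1.0e+00] F [  0.  -14.3   6.9] w 0.0141 q [ 0.03  0.03  2.   -0.01  1.11  0.08]
```

Firm contact with the stop at 14 N. I'll relax the push, release and rise.

Call:
apply_moves(commands=[-0.02, 0, 0, 0, 0, -0.03, 0, 0, 0, 0, -0.03, 0, 0, 0, 40, -0.03, 0, 0, 0, 40, -0.03, 0, 0, 0, 40, -0.03, 0, 0, 0, 40, -0.03, 0, 0, 0, 40])

```text
time_s: 13.12
tool_pos: [0.5415, 0.0705, 0.261]
tool_rot: [0.722, 0.692, -0.0, -0.001]
force: [-0.5, 0.1, 0.1]
width: 0.0369
```

Call:
apply_moves(commands=[0, 0, -0.1, 0, 40, 0, 0, -0.3, 0, 40, 0, 0, -0.6, 0, 40, 0, 0, -0.95, 0, 40, 0, 0, -0.95, 0, 40])

```text
time_s: 13.53
tool_pos: [0.5438, 0.0704, 0.3658]
tool_rot: [0.722, 0.692, 0.005, 0.004]
force: [1.0, -0.4, 1.6]
width: 0.0383
```

```bash
python3 - <<'E'
from h import *
st()
im,d,p=snap('wrist'); w=world(d,p); cv2.imwrite('pics/w7.png',im); np.savez('w7.npz',im=im,d=d,w=w)
O=np.array([.541,.067]);c,s=np.cos(-.041),np.sin(-.041)
q=(w[...,:2]-O)@np.array([[c,-s],[s,c]])
k=(d>0)&(w[...,2]>.1)&(w[...,2]<.112)&(abs(q[...,0])<.04)&(abs(q[...,1])<.05)
print('handle',cv2.minAreaRect((q[k]*1000).astype(np.float32)))
print(to([.6345,-.107,.19],29.4))
E
```

```text
t 13.53 grasp [0.5461 0.0705 0.1948] yaw -2.49 tilt [ 1.350e-02  8.000e-04 -9.999e-01] F [ 1.  -0.4  1.6] w 0.0383 q [ 0.03 -0.08  1.92  0.    1.28  0.07]
handle ((0.132781982421875, 1.7809371948242188), (42.76287841796875, 13.905851364135742), 89.6708984375)
[-1.732  0.989  0.026 -0.177]
```

Call:
apply_moves(commands=[-0.87, 0.49, 0, 0, 30, -0.87, 0.49, 0, 0, 30, -0.87, 0.49, 0, 0, 30, -0.87, 0.49, 0, 0, 30])

```text
time_s: 13.92
tool_pos: [0.5879, -0.0216, 0.3561]
tool_rot: [0.724, 0.69, -0.0, -0.0]
force: [-0.1, 0.5, 0.3]
width: 0.0286
```

Call:
apply_moves(commands=[-0.87, 0.49, 0, -0.175, 30, -0.87, 0.49, 0, -0.175, 30, -0.87, 0.49, 0, -0.175, 30, -0.87, 0.49, 0, -0.175, 30, -0.87, 0.49, 0, -0.175, 30, -0.87, 0.49, 0, -0.175, 30])

```text
time_s: 14.42
tool_pos: [0.6319, -0.1074, 0.3558]
tool_rot: [0.507, 0.862, 0.0, -0.001]
force: [0.0, -0.3, 0.1]
width: 0.0283
```

```bash
python3 - <<'E'
from h import *
st();print(to([.6345,-.107,.078],29.4))
E
```

```text
t 14.42 grasp [ 0.6316 -0.1072  0.1848] yaw 29.03 tilt [-0.002   0.0012 -1.    ] F [ 0.  -0.3  0.1] w 0.0283 q [-0.25  0.14  1.72  0.    1.29 -0.76]
[-0.011  0.026  1.068 -0.002]
```

Call:
apply_moves(commands=[0, 0.025, 0.3, 0, 30, 0, 0.025, 0.6, 0, 30, 0, 0.025, 0.85, 0, 30, 0, 0.025, 0.98, 0, 30, 0, 0.025, 1.0, 0, 30, 0, 0.025, 1.0, 0, 30])

```text
time_s: 14.92
tool_pos: [0.6341, -0.1061, 0.256]
tool_rot: [0.508, 0.862, -0.0, -0.001]
force: [0.0, 0.0, 0.8]
width: 0.0285
```

```bash
cat > arc.py <<'E'
from h import *
import sys
st()
a0,a1,n=map(float,sys.argv[1:])
H=np.array([.598,-.0355]); 
s=readout.observe();M=R.from_quat(s['tool_rot']).as_matrix();g=s['tool_pos']+.171*M[:,2]
cy=np.degrees(np.arctan2(M[1,1],M[0,1]))
for a in np.linspace(a0,a1,int(n)):
    wa=np.pi-.041+a; p=H+.0815*np.array([np.cos(wa),np.sin(wa)])
    print(round(a,2),np.round(M.T@np.r_[p-g[:2],.08-g[2]]/.1,3), 'turn',round(-((np.degrees(wa)-270-cy))/180,3))
E
python3 arc.py 2.04 1.2 8
```

```text
t 14.92 grasp [ 0.6337 -0.106   0.085 ] yaw 29.0 tilt [-1.9e-03  7.0e-04 -1.0e+00] F [0.  0.  0.8] w 0.0285 q [-0.25  0.24  1.78  0.    1.12 -0.76]
2.04 [-0.023 -0.034  0.05 ] turn 0.025
1.92 [-0.009 -0.131  0.05 ] turn 0.063
1.8 [ 0.016 -0.226  0.05 ] turn 0.101
1.68 [ 0.052 -0.316  0.051] turn 0.139
1.56 [ 0.098 -0.402  0.051] turn 0.178
1.44 [ 0.155 -0.482  0.051] turn 0.216
1.32 [ 0.221 -0.554  0.051] turn 0.254
1.2 [ 0.295 -0.618  0.051] turn 0.292
```

Call:
apply_moves(commands=[-0.02, -0.035, 0.05, 0.02, 30, -0.01, -0.13, 0.05, 0.06, 30, 0.015, -0.225, 0.05, 0.1, 30, 0.05, -0.315, 0.05, 0.14, 30, 0.1, -0.4, 0.05, 0.18, 30, 0.155, -0.48, 0.05, 0.215, 30, 0.22, -0.555, 0.05, 0.255, 30, 0.295, -0.62, 0.05, 0.29, 30])

```text
time_s: 15.58
tool_pos: [0.5665, -0.1113, 0.2549]
tool_rot: [0.837, 0.548, 0.002, 0.002]
force: [0.7, 0.4, -1.1]
width: 0.0285
```

```bash
python3 arc.py 1.14 0.3 8
```

```text
t 15.58 grasp [ 0.5674 -0.1116  0.0839] yaw -23.58 tilt [ 0.0051 -0.0016 -1.    ] F [ 0.7  0.4 -1.1] w 0.0285 q [-0.29  0.1   1.94 -0.    1.09  0.12]
1.14 [ 0.006 -0.073  0.038] turn 0.019
1.02 [ 0.018 -0.17   0.038] turn 0.057
0.9 [ 0.041 -0.265  0.037] turn 0.096
0.78 [ 0.076 -0.357  0.037] turn 0.134
0.66 [ 0.121 -0.443  0.036] turn 0.172
0.54 [ 0.176 -0.524  0.036] turn 0.21
0.42 [ 0.241 -0.597  0.036] turn 0.248
0.3 [ 0.313 -0.663  0.035] turn 0.287
```

Call:
apply_moves(commands=[0.005, -0.07, 0.035, 0.02, 30, 0.02, -0.17, 0.035, 0.06, 30, 0.04, -0.265, 0.035, 0.095, 30, 0.075, -0.355, 0.035, 0.135, 30, 0.12, -0.445, 0.035, 0.17, 30, 0.175, -0.525, 0.035, 0.21, 30, 0.24, -0.595, 0.035, 0.25, 30, 0.24, -0.595, 0.035, 0.25, 30])

```text
time_s: 16.25
tool_pos: [0.521, -0.0647, 0.2508]
tool_rot: [0.982, 0.188, 0.002, 0.001]
force: [-0.4, 0.2, 0.2]
width: 0.0283
```

Call:
apply_moves(commands=[0, 0, 0, 0, 0, 0, 0, 0, 0, 0, 0, 0, 0, 0, 0, 0, 0, 0, 0, 0, 0, 0, 0, 0, 0], force=6)

```text
time_s: 16.67
tool_pos: [0.5213, -0.066, 0.2493]
tool_rot: [0.982, 0.189, 0.001, 0.0]
force: [-0.3, -1.4, 4.2]
width: 0.0139
```

```bash
python3 arc.py 0.42 0.0 8; python3 - <<'E'
from h import *
im,d,p=snap('side'); cv2.imwrite('pics/s8.png',im[120:360,180:500])
E
```

```text
t 16.67 grasp [ 0.5216 -0.0661  0.0783] yaw -68.18 tilt [ 1.8e-03 -6.0e-04 -1.0e+00] F [-0.3 -1.4  4.2] w 0.0139 q [-0.23  0.    2.06 -0.    1.08  0.96]
0.42 [ 0.008 -0.002 -0.017] turn 0.001
0.36 [ 0.009 -0.051 -0.017] turn 0.02
0.3 [ 0.014 -0.099 -0.017] turn 0.039
0.24 [ 0.021 -0.148 -0.017] turn 0.058
0.18 [ 0.032 -0.195 -0.017] turn 0.077
0.12 [ 0.045 -0.242 -0.017] turn 0.096
0.06 [ 0.061 -0.289 -0.017] turn 0.115
0.0 [ 0.079 -0.334 -0.017] turn 0.134
```

The peg is pinched (14 mm opening), so I'll swing it the rest of the way shut.

Call:
apply_moves(commands=[0, -0.05, 0, 0.02, 0, 0.005, -0.1, 0, 0.04, 0, 0.015, -0.15, 0, 0.06, 0, 0.025, -0.195, 0, 0.075, 0, 0.035, -0.24, 0, 0.095, 0, 0.05, -0.285, 0, 0.115, 0, 0.06, -0.31, 0, 0.125, 0, 0.06, -0.31, 0, 0.125, 0])

```text
time_s: 17.38
tool_pos: [0.5151, -0.0343, 0.2492]
tool_rot: [1.0, -0.006, 0.0, -0.0]
force: [-1.8, 1.3, 6.4]
width: 0.0141
```

```bash
python3 arc.py 0.06 -0.06 5
```

```text
t 17.38 grasp [ 0.5152 -0.0342  0.0782] yaw -90.71 tilt [ 6.e-04  1.e-04 -1.e+00] F [-1.8  1.3  6.4] w 0.0141 q [-0.17 -0.02  2.08  0.    1.08  1.41]
0.06 [ 0.014  0.028 -0.018] turn -0.01
0.03 [ 0.013  0.003 -0.018] turn -0.0
0.0 [ 0.014 -0.021 -0.018] turn 0.009
-0.03 [ 0.015 -0.045 -0.018] turn 0.019
-0.06 [ 0.017 -0.07  -0.018] turn 0.028
```

Call:
apply_moves(commands=[0, -0.01, 0, 0, 0, 0, -0.02, 0, 0, 0, 0, -0.03, 0, 0, 0, 0, -0.03, 0, 0, 0])

```text
time_s: 17.72
tool_pos: [0.5151, -0.0317, 0.2492]
tool_rot: [1.0, -0.006, 0.0, 0.0]
force: [-1.7, 0.3, 6.5]
width: 0.0139
```

```bash
python3 arc.py 0. -0.06 3
```

```text
t 17.72 grasp [ 0.5153 -0.0318  0.0782] yaw -90.68 tilt [ 7.e-04 -3.e-04 -1.e+00] F [-1.7  0.3  6.5] w 0.0139 q [-0.17 -0.02  2.08 -0.    1.08  1.42]
0.0 [ 0.013  0.004 -0.018] turn 0.009
-0.03 [ 0.014 -0.021 -0.018] turn 0.019
-0.06 [ 0.016 -0.045 -0.018] turn 0.028
```

Call:
apply_moves(commands=[0, -0.01, 0, 0, 0, 0, -0.02, 0, 0, 0, 0, -0.03, 0, 0, 0, 0, -0.03, 0, 0, 0])

```text
time_s: 18.05
tool_pos: [0.5152, -0.0295, 0.2491]
tool_rot: [1.0, -0.006, 0.0, 0.002]
force: [-1.8, -6.1, 6.5]
width: 0.0139
```

```bash
python3 arc.py 0. -0.06 3
```

```text
t 18.05 grasp [ 0.5153 -0.0302  0.0781] yaw -90.63 tilt [ 7.0e-04 -3.7e-03 -1.0e+00] F [-1.8 -6.1  6.5] w 0.0139 q [-0.16 -0.02  2.08 -0.    1.08  1.42]
0.0 [ 0.013  0.02  -0.019] turn 0.01
-0.03 [ 0.014 -0.005 -0.019] turn 0.019
-0.06 [ 0.016 -0.029 -0.019] turn 0.029
```

Call:
apply_moves(commands=[0, -0.01, 0, 0, 0, 0, -0.01, 0, 0, 0, 0, 0, 0, 0, 0, 0, 0.01, 0, 0, 22, 0, 0.01, 0, 0, 22, 0, 0.01, 0, 0, 22])

```text
time_s: 18.55
tool_pos: [0.5144, -0.0294, 0.2475]
tool_rot: [1.0, -0.006, -0.001, -0.0]
force: [0.2, -0.2, -0.1]
width: 0.0205
```

Call:
apply_moves(commands=[0, 0, -0.1, 0, 22, 0, 0, -0.3, 0, 22, 0, 0, -0.6, 0, 22, 0, 0, -1.0, 0, 22, 0, 0, -1.0, 0, 22, 0, 0, -1.0, 0, 22])

```text
time_s: 19.05
tool_pos: [0.5156, -0.0294, 0.3523]
tool_rot: [1.0, -0.006, 0.003, 0.0]
force: [-0.1, 0.1, -0.8]
width: 0.0207
```

```bash
python3 - <<'E'
from h import *
st()
im,d,p=snap('wrist'); w=world(d,p); cv2.imwrite('pics/w9.png',im)
def rep(n,k): print(n,k.sum(),np.round(w[k].mean(0),4),cv2.minAreaRect((w[k][:,:2]*1000).astype(np.float32)))
x,y,z=w[...,0],w[...,1],w[...,2]
k=(d>0)&(abs(x-.515)<.03)&(abs(y+.03)<.025)&(z>.078)&(z<.095)
if k.any():
    rep('peg',k); c=cv2.minAreaRect((w[k][:,:2]*1000).astype(np.float32))[0]; v=np.array(c)/1000-[.598,-.0355]
    print('gate',(np.arctan2(v[1],v[0])%(2*np.pi))-np.pi+.041)
k=(d>0)&(abs(x-.541)<.03)&(abs(y-.068)<.04)&(z>.101)&(z<.112)
if k.any(): rep('handle',k)
im,d,p=snap('side'); cv2.imwrite('pics/s9.png',cv2.resize(im[130:290,190:410],None,fx=3,fy=3))
E
```

```text
t 19.05 grasp [ 0.5168 -0.0296  0.1813] yaw -90.67 tilt [ 0.007 -0.001 -1.   ] F [-0.1  0.1 -0.8] w 0.0207 q [-0.16 -0.14  2.    0.    1.27  1.42]
peg 311 [ 0.5184 -0.0311  0.0893] ((517.3296508789062, -31.15961265563965), (12.713619232177734, 13.221172332763672), 10.65017032623291)
gate -0.012752169976293283
handle 1194 [0.5425 0.0665 0.1047] ((541.7132568359375, 66.97864532470703), (43.262794494628906, 14.18264102935791), 87.92872619628906)
```

View pics/w9.png

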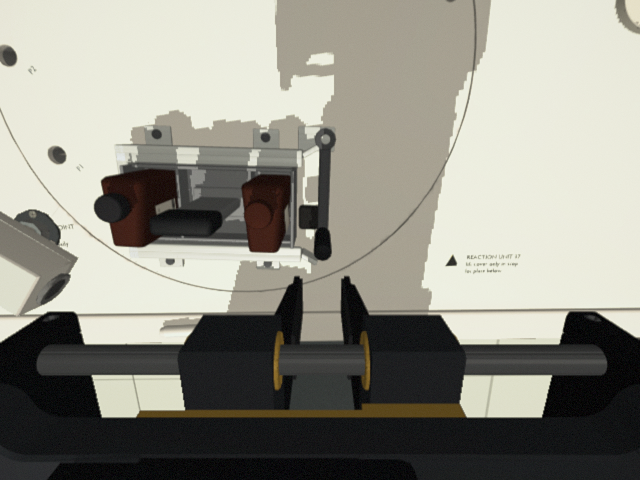

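View pics/s9.png

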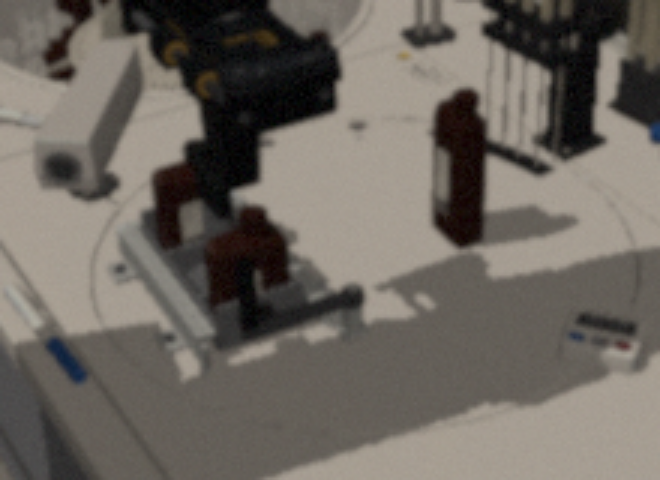

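The wrist view shows the arm across the mouth (hinge (325,138), peg (322,243)) and the tray between the rails. Both bottles, at (135,210) and (265,213), are upright. In the side view the gripper is clear of everything, and the tall bottle, timer and pen stand where they were. Handing in.

```bash
python3 -c "
from h import *
print(env.hand_in())"
```

```text
the job is handed in; nothing more can be done
None
```

The tray is home against the dock's end stop, the retaining arm is shut behind it, and both bottles are still upright. I handed the job in at about 19 s. No verdict is reported, so this rests on my own last checks.

**What I did:** I swung the arm open to about 2.08 rad by its peg. I then pinched the tray's handle, squared the tray to the slot and slid it in until it pressed on the stop with about 14 N. After releasing it, I pinched the peg, swung the arm shut until about 6 N of resistance, and lifted clear.

**Last checks:**
- **Arm angle:** it measured about -0.01 rad, which is shut within measuring error.
- **Tray position:** the handle was within about 1 mm of my estimate of the dock origin, and about parallel to the slot. A measurement just before I closed the arm had put the tray about 1.8 mm too deep. The two disagree by about the camera's 2 mm calibration error, and both are inside the 6 mm limit.
- **Bottles and gripper:** both bottles looked upright in their wells, and the gripper was touching nothing.
- **Bystanders:** in the final pictures the tall bottle, timer and pen looked unmoved; I did not measure them again. The dish was only at the edge of the last wrist view, but nothing went near it.

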